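Refit a cartridge oil filter

ROBOT

A 6-joint arm with a two-finger parallel gripper is mounted at the origin on the work surface. World frame = base frame: x ahead of the robot, y to its left, z up, the work surface at z = 0. Lengths are in mm, angles in rad, forces in N, time in s.
With the tool pointing down it reaches from about 300 to 775 mm from the base axis. Payload 14.6 kg.
Tool frame: the origin (TCP) lies at the very end of the fingers, on their centre line; the grasp point (between the pads) lies 19 mm behind it (grip_point_offset is the distance from the TCP to the grasp point, in mm); z points along the fingers, y is the line along which they close (so a half turn about z gives the same grasp; the last joint's range is limited). The gripper opens to 94 mm and grips with 3 to 60 N. Pads are 16 mm wide; open, the fingers measure 119 mm over their backs; the gripper's body (75 mm by 177 mm) begins 78 mm behind the grasp point.
Start: joints at [1.078, 0.3, 1.521, -0, 1.321, -0.067], TCP at [227.173, 500.881, 205.446] pointing down, gripper open.
Joint ranges: [-3.03, 3.03], [-0.79, 2.21], [0.23, 2.52], [-1.04, 4.18], [0, 3.07], [-2.55, 2.55]. Speed limits (rad/s): [2.22, 2.22, 2.57, 3.14, 3.14, 3.14].

INTERFACE

Orientations are given as [roll, pitch, yaw] about the fixed x, y, z axes, in that order (R = Rz(yaw) Ry(pitch) Rx(roll)).
In Python, from cell import read_state, camera, camera_info, sign_off, grip_point_offset gives the robot as it stands.
- The arm moves only by the shell command python3 -m handwheel 'ROWS' [FORCE]. ROWS is text: rows parted by semicolons, each of 5 numbers parted by spaces: the shift along the world's x, y, z in units of 40 mm (1.0 is 40 mm), then the turn about the world's z in units of 5 degrees (1.0 is 5 degrees), then the closure, from 0 (fully open) to 1 (shut). In form: dx dy dz yaw gripper; .... A call has 1 to 12 rows; each row shifts and turns the commanded pose from where the row before left it; what a row does not reach is not made up. A row lasts 1/12 s, in which the tool goes at most 41.7 mm and 7.16 degrees, less where a joint would pass 70% of its speed; a pose out of reach is approached as far as the arm can. A call is refused whole if a number of a shift passes 1 or a number of a turn 1, either way. A call with a gripper value outside its range is refused whole. The fingers move at their own pace and stop on an object; FORCE is the grip in N (left out, the last holds). Time passes only in rows, so rows that do not move let the fingers close. It gives the time, the measured TCP pose, the force, the opening and the grip force at its end, in the units of the state.
- read_state(): the state, without advancing time (a new reading comes with each control period).
- camera(name): name is "scene" or "side" or "wrist"; returns (picture, depth): 480x640x3 uint8, red, green, blue; 480x640 float32, mm along the optical axis (not along the pixel's ray), 0 where there is no reading.
- camera_info(name): a dict with "intrinsics" (3x3 intrinsics, pixels), "k1" (the pictures are not rectified: a ray, as slopes to the right and down, at radius r is drawn at 1 + k1 r^2 times it, then the intrinsics apply), "world_from_camera" (4x4, takes a point from camera to world coordinates). Camera axes: x right, y down, z forward; pixel columns grow to the right and rows downward; lengths in mm; the calibration is good to about 2 mm. A picture is of the moment at which its call begins: read the wrist's pose just before it. camera_info takes no time and is no camera call; for the wrist camera it gives the pose at the moment of the call.
- sign_off(): hands the job in; it is judged then, once.
The state is a dict: "clock": time; "joints": joint angles; "qd": joint speeds; "effort": joint torques, N m; "eef_pos": TCP position; "eef_rot": TCP orientation; "wrist_force": force on the tool from outside, world axes, zero at the start; "moment": the same for the moment, N m; "finger_gap": finger opening in mm; "finger_force": force on a finger pad.
Only numpy, scipy, OpenCV 4.12 (cv2) and the standard library are available. Lean on these libraries where they do the work, as an engineer would, in place of code of your own. Each camera call takes 0.05 s, during which the arm holds its last target. There are 200 camera calls.

TASK

Build up the oil filter on the filter head: over its upright centre pipe put first the rubber gasket ring, then the smaller paper cartridge standing upright, then the brass collar with its flange down, each seated on the one below and let go. Last lower the aluminium shell over the whole stack with its two lugs clear of the head's two hooks until its rim rests flat on the head's plate, twist it until the lugs are squarely under the hooks, and let go. Leave the bigger spare cartridge, the oil bottle and the wrench where they are.

Things in the scene. Friction and masses are not known exactly. Their poses are not given: they have to be found in the camera images.
- head: Filter head fixed to the bench: grey round plate, diameter 120 mm, 12 thick (all sizes here in mm), on it an aluminium spigot (top 22 above the bench, diameter 57 tapering to 50) and an upright pipe. Two hooks stand at its own +x and -x sides. Origin on the pipe's axis at bench level, z up. Seated heights above the bench: gasket 22-32, cartridge 32-77, collar 77-97, shell's rim 12. Low fingers fit best along its y.
- pipe_tip (a point): Tip of the head's upright steel centre pipe, over which all parts go; 92 mm above the bench. The pipe's diameter is 17 up to height 84, then it tapers to 8 at the tip.
- hook (a point): One of the head's two dark hooks (the other lies opposite), 24 mm wide, top 30 high. The point lies under its overhang, 45 out from the pipe's axis along the head's +x, 18 above the bench. The overhang spans 40 to 55 from the axis; 12 high gap between it and the plate, closed at 49. Lugs go down freely more than 35 degrees away from the hooks, then twist in either way (no stop).
- gasket_c (a point): Black rubber gasket ring lying flat: outer diameter 50 mm, hole diameter 24, 10 high, 40 g. The point is its centre, half-way up (5 above its underside).
- cartridge_c (a point): The smaller paper filter cartridge, a pleated tube standing upright: outer diameter 40 mm (about 42 over the pleats, seen only), bore diameter 24 right through, 45 high, about 60 g, same both ways up. The point is its centre, half-way up (22.5 above its underside); z is its axis.
- collar_c (a point): Brass flanged collar standing on its flange: flange diameter 44 mm and 5 thick, above it a neck of diameter 30 up to the overall height of 20; bore diameter 22 right through, 80 g. The point is on its axis half-way up (10 above its underside); z is its axis, neck upwards.
- shell_c (a point): Aluminium upside-down cup standing on its open rim: outer diameter 70 mm, inner diameter 62, inside height 90, cup 94 high, on top a grip bar 50 long (along its x), 16 thick (along its y) and 26 high, top at 120. Two lugs stick out from the rim at its own +x and -x, in line with the bar: to 46 from the axis, 14 wide, 8 high. 180-350 g. The point is on its axis 60 above its rim; z up.
- spare_c (a point): The bigger spare paper cartridge, a bystander: outer diameter 56 mm, bore 40, 75 high (too big to fit). Leave it. The point is its centre, 37.5 above its underside.
- bottle_c (a point): Black oil bottle, a bystander, diameter 72 mm, 190 mm high, upright. The point is on its axis 95 up.
- wrench: Steel wrench lying on the bench, a bystander, 190 mm long along its x.
There are look-alikes about, which are no part of the job. Leave any brown look-alike of the part that bears gasket_c alone.

How it is judged:
By the outcome, as a careful person would: the job done as asked, in the order asked, and still so for the second after the job is handed in, with the robot touching nothing.
It also fails if it takes over 115 s, if anything falls off the work surface, if the arm or the gripper's body presses on something with over 40 N, if the wrist force passes 120 N, or if a joint passes its speed limit or range.

## Working session

There is one attempt and no reset: what is moved stays moved. The work goes in short steps, Python scripts to look and compute and a shell command to move; the robot and the scene stay as the last step left them, time stands still between calls to the robot, and variables do not carry over. Pictures are saved under pics/ and viewed, at most 14 in all, crops included, and the job is handed in when it is done.

```bash
mkdir -p pics; cat > h.py <<'E'
import numpy as np, cv2
from cell import *
def snap(n,f):
    i=camera_info(n); p,d=camera(n); cv2.imwrite(f'pics/{f}.png',p[...,::-1]); np.savez(f'pics/{f}.npz',p=p,d=d,K=i['intrinsics'],k1=i['k1'],T=i['world_from_camera'])
def load(f): return np.load(f'pics/{f}.npz')
def cloud(z):
    K=np.array(z['K']);k1=float(z['k1']);T=z['T'];d=z['d']
    v,u=np.mgrid[:480,:640].astype(np.float32)
    pts=cv2.undistortPoints(np.stack([u.ravel(),v.ravel()],1).reshape(-1,1,2).astype(np.float64),K,np.array([k1,0,0,0.])).reshape(480,640,2)
    P=np.dstack([pts[...,0]*d,pts[...,1]*d,d])
    W=P@T[:3,:3].T+T[:3,3]; W[d<=0]=np.nan
    return W
E
python3 - <<'E'
from h import *
print(read_state()); print(grip_point_offset)
for n in('scene','side','wrist'): snap(n,n+'0'); print(n,camera_info(n)['world_from_camera'][:3,3],camera_info(n)['k1'])
E
```

```text
{'clock': 0.0, 'joints': array([ 1.07838103e+00,  3.00475625e-01,  1.52156915e+00,  2.44980487e-05,
        1.32070772e+00, -6.65928506e-02]), 'qd': array([ 0.00072567, -0.00145673, -0.00011893,  0.00145839, -0.00194174,
        0.00025902]), 'effort': array([ 8.91903583e-04, -5.31808662e+01, -3.52730048e+01,  7.08295754e-02,
        2.44613760e-02, -4.78972015e-05]), 'eef_pos': array([227.05854782, 500.65817514, 204.88889871]), 'eef_rot': array([-3.14043696e+00, -1.00856634e-04,  2.71576407e+00]), 'wrist_force': array([-0.30338738, -0.11179074,  0.11806991]), 'moment': array([-0.00766993,  0.05036062,  0.03517152]), 'finger_force': 0.0, 'finger_gap': 93.90389066424474}
18.8
scene [1361.5353278   419.85120486 1092.20957801] -0.04043685078312109
side [  236.38093767 -1234.68384389  1015.67544936] 1.8143493818046112e-06
wrist [163.69150415 528.37920567 384.96764559] -0.0006231132903004797
```

View pics/scene0.png

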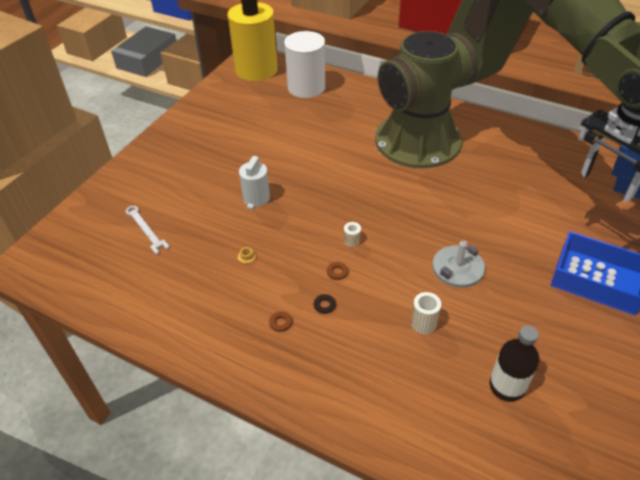

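View pics/side0.png

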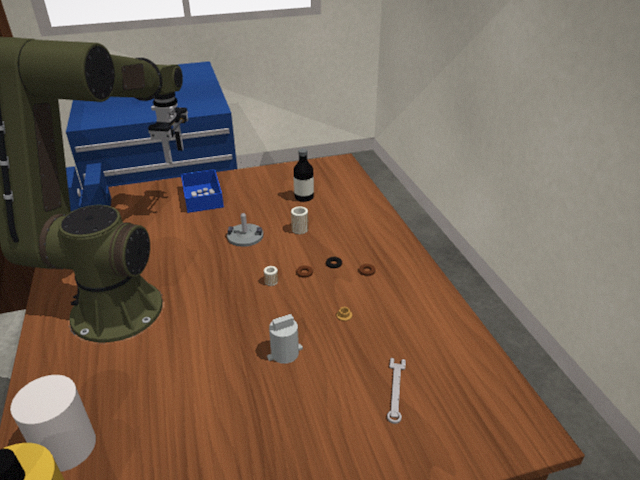

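Scene camera: the black gasket is at (325,303), with brown rings at (337,270) and (281,321). The small cartridge is at (352,234) and the big spare at (426,313). The brass collar is at (247,256), the shell at (255,185), and the head at (458,265) with its pipe tip at (463,245). The black ring fits the description; the small tube is the cartridge. Next I'll measure these and confirm with an enlarged crop.

```bash
python3 - <<'E'
from h import *
a=load('scene0');b=load('side0')
A=cloud(a);B=cloud(b)
P=np.vstack([A.reshape(-1,3),B.reshape(-1,3)]);C=np.vstack([a['p'].reshape(-1,3),b['p'].reshape(-1,3)]);S=np.r_[np.zeros(480*640),np.ones(480*640)]
for n,(u,v) in dict(gas=(325,296),br1=(337,264),br2=(281,315),cart=(352,226),spare=(426,297),collar=(247,250),shell=(255,160),head=(463,245),bottle=(528,332),plate=(440,270)).items():
    w=np.nanmedian(A[v-2:v+3,u-2:u+3].reshape(-1,3),0)
    r=70 if n in('shell','head','plate') else 42
    out=[]
    for s in(0,1):
        m=(np.hypot(P[:,0]-w[0],P[:,1]-w[1])<r)&(P[:,2]>5)&(S==s)
        Q=P[m]
        if len(Q): 
            zt=np.percentile(Q[:,2],98); t=Q[Q[:,2]>zt-6]
            lo,hi=t.min(0),t.max(0); out.append((len(Q),round(zt),((lo+hi)/2)[:2].round(),(hi-lo)[:2].round()))
    print(n,w.round(),out)
c=cv2.resize(a['p'][200:350,220:420,::-1],(800,600),interpolation=cv2.INTER_CUBIC);cv2.imwrite('pics/crop0.png',c)
E
```

```text
gas [628.  27.   9.] [(269, 14, array([644.,  34.]), array([50., 48.])), (126, 16, array([642.,  28.]), array([44., 52.]))]
br1 [532.   8.  10.] [(247, 15, array([547.,  17.]), array([50., 49.])), (130, 15, array([544.,  10.]), array([47., 51.]))]
br2 [715. -36.   7.] [(292, 14, array([730., -30.]), array([50., 50.])), (133, 15, array([728., -37.]), array([49., 53.]))]
cart [428.  -2.  37.] [(356, 48, array([439.,   4.]), array([41., 40.])), (245, 48, array([439.,  -0.]), array([39., 41.]))]
spare [573. 239.  67.] [(519, 78, array([589., 248.]), array([52., 54.])), (395, 78, array([588., 245.]), array([53., 61.]))]
collar [ 590. -203.   13.] [(163, 23, array([ 601., -199.]), array([31., 29.])), (133, 23, array([ 601., -205.]), array([27., 30.]))]
shell [ 401. -284.  119.] [(1177, 120, array([ 413., -287.]), array([52., 23.])), (1237, 122, array([ 412., -292.]), array([49., 25.]))]
head [412. 264.  84.] [(1711, 81, array([408., 262.]), array([21., 14.])), (705, 84, array([407., 254.]), array([16., 12.]))]
bottle [659. 450. 189.] [(2461, 191, array([660., 452.]), array([35., 32.])), (816, 190, array([660., 448.]), array([30., 42.]))]
plate [448. 231.  15.] [(1111, 85, array([407., 262.]), array([19., 14.])), (492, 86, array([406., 254.]), array([14., 12.]))]
```

View pics/crop0.png

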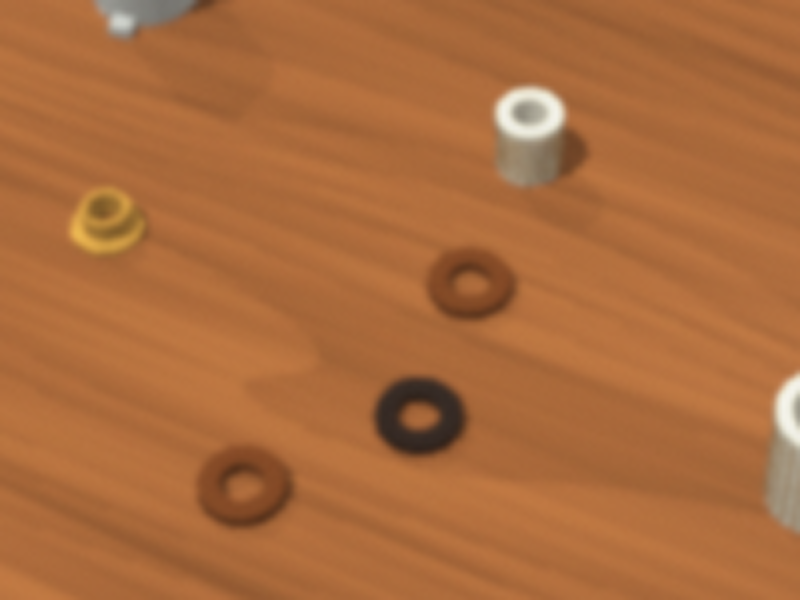

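Crop: the black ring at (420,415) is the gasket, between the two brown look-alikes. The small pleated tube is at (530,135), and the collar stands neck up at (107,220). Next I'll get rough yaws and the wrist camera geometry.

```bash
python3 - <<'E'
from h import *
a=load('scene0');b=load('side0');w=load('wrist0')
print(w['T'].round(3),w['K'])
for n,z in(('sc',a),('si',b)):
    W=cloud(z);p=z['p'].astype(int)
    # hooks
    r=np.hypot(W[...,0]-407,W[...,1]-258); m=(r>30)&(r<62)&(W[...,2]>22)&(W[...,2]<36)
    Q=W[m]; g=p[m].sum(1); k=g<260
    Q=Q[k]; c=Q[:,:2]-[407,258]; th=np.arctan2(c[:,1],c[:,0])
    print(n,'hooks',len(Q),np.degrees(np.angle(np.exp(2j*th).mean())/2), [ (Q[s][:,:2].mean(0).round(1),s.sum()) for s in (c@np.array([.8,.6])>0,c@np.array([.8,.6])<0)])
    r=np.hypot(W[...,0]-407,W[...,1]-258); m=(r<68)&(W[...,2]>8)&(W[...,2]<18); Q=W[m]; (cx,cy),_,_=(lambda e:(e[0],e[1],e[2]))(cv2.minAreaRect(Q[:,:2].astype(np.float32))); print('plate',cx,cy,_)
    r=np.hypot(W[...,0]-412.5,W[...,1]+289); m=(r<40)&(W[...,2]>112); Q=W[m][:,:2].astype(np.float32)
    print('bar',cv2.minAreaRect(Q))
E
```

```text
[[ 4.13000e-01  8.85000e-01  2.16000e-01  1.63687e+02]
 [ 9.11000e-01 -4.01000e-01 -9.80000e-02  5.28371e+02]
 [-0.00000e+00  2.38000e-01 -9.71000e-01  3.84889e+02]
 [ 0.00000e+00  0.00000e+00  0.00000e+00  1.00000e+00]] [[415.18169395   0.         320.85819892]
 [  0.         415.18169395 233.32633427]
 [  0.           0.           1.        ]]
sc hooks 36 -21.890258860801683 [(array([458.7, 247.7]), np.int64(17)), (array([369.3, 281.2]), np.int64(19))]
plate 411.59393310546875 261.6654052734375 85.1861801147461
bar ((412.5801086425781, -287.2314453125), (53.187767028808594, 19.399988174438477), 8.195097923278809)
si hooks 44 -20.21063524974585 [(array([451.6, 237.9]), np.int64(22)), (array([360.6, 271.7]), np.int64(22))]
plate 409.7669677734375 256.2420654296875 56.26251983642578
bar ((412.1778564453125, -292.58270263671875), (49.18701934814453, 22.257848739624023), 5.064963340759277)
```

```bash
python3 -m handwheel '.6 -.75 0 0 0;.6 -.75 0 0 0;.6 -.75 0 0 0;.6 -.75 0 0 0;.6 -.75 0 0 0;.6 -.75 0 0 0;.6 -.75 0 .7 0;.6 -.75 0 0 0;0 0 0 0 0;0 0 0 0 0'
python3 - <<'E'
from h import *
snap('wrist','w1')
E
```

```text
clock: 0.98
eef_pos: [419.9, 259.6, 205.2]
eef_rot: [-3.141, -0.0, 2.774]
wrist_force: [1.0, -0.3, 0.3]
finger_gap: 94.1
finger_force: 0.0
```

View pics/w1.png

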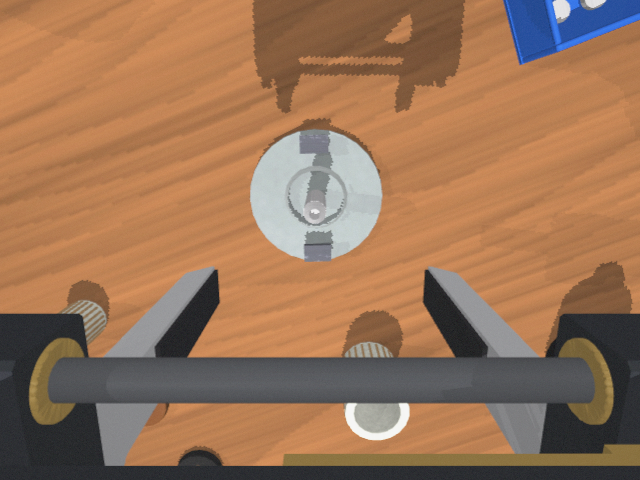

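Wrist view: the plate is centred at about (316,195), the hooks are at (314,145) and (318,248), and the pipe tip is at (315,211). Now I'll measure by intersecting rays with known heights.

```bash
cat >> h.py <<'E'
def ray(z,u,v,h):
    q=cv2.undistortPoints(np.array([[[float(u),float(v)]]]),np.array(z['K']),np.array([float(z['k1']),0,0,0.])).ravel()
    T=z['T'];d=T[:3,:3]@np.r_[q,1];o=T[:3,3];return (o+d*(h-o[2])/d[2])
E
python3 - <<'E'
from h import *
z=load('w1');W=cloud(z);p=z['p'].astype(int)
print('tip',ray(z,315,211,92),'hooks',ray(z,314,145,30),ray(z,318,248,30))
hsv=cv2.cvtColor(z['p'],cv2.COLOR_RGB2HSV)
m=((hsv[...,1]<45)&(hsv[...,2]>120)).astype(np.uint8); m[:120]=0;m[265:]=0;m[:,:240]=0;m[:,395:]=0
c=max(cv2.findContours(m,0,1)[0],key=cv2.contourArea);h=cv2.convexHull(c)
e=cv2.fitEllipse(h);print('ell',e,ray(z,*e[0],12))
d=((hsv[...,2]<125)&(p[...,2]>=p[...,0])).astype(np.uint8)
r=W[...,2]
for lo,hi in((130,160),(235,265)):
    s=np.zeros_like(d);s[lo:hi,290:345]=1;k=(r>24)&(r<38)&(s>0);print('hook z',k.sum(),W[k][:,:].mean(0), (W[k].min(0)+W[k].max(0))/2)
k=(r>60)&(np.hypot(W[...,0]-410,W[...,1]-259)<25); print(W[k].max(0),W[k].min(0),W[k&(r>80)].mean(0))
E
```

```text
tip [404.98030308 259.79216449  92.        ] hooks [362.92864532 274.36593872  30.        ] [447.62762729 245.15671838  30.        ]
ell ((315.6822204589844, 194.50808715820312), (131.45433044433594, 131.9757080078125), 155.63917541503906) [404.71075007 259.40378671  12.        ]
hook z 530 [361.74833861 273.9562404   30.71719279] [361.91973309 274.2264678   30.02626044]
hook z 479 [450.89961615 242.95387745  30.4340737 ] [451.33399732 242.71885086  28.78882157]
[415.22605296 283.93744111 339.85470805] [385.87370594 243.49341383  60.63867555] [396.24354686 265.5994954  319.46682239]
```

```bash
python3 -m handwheel '.56 -.57 0 .4 0;.56 -.57 0 0 0;.56 -.57 0 0 0;.56 -.57 0 0 0;.56 -.57 0 0 0;.56 -.57 0 0 0;.56 -.57 -.3 0 0;.56 -.57 -.5 0 0;.56 -.57 -.5 0 0;.56 -.57 -.5 0 0;0 0 0 0 0;0 0 0 0 0'
cat >> h.py <<'E'
def top(f,mask,h):
    "centre of the biggest blob of mask (rows<350), projected at height h"
    z=load(f);m=mask.astype(np.uint8);m[350:]=0
    c=max(cv2.findContours(m,0,1)[0],key=cv2.contourArea);e=cv2.fitEllipse(cv2.convexHull(c))
    o=ray(z,*e[0],h);i=camera_info('wrist')
    D=np.linalg.norm(o-z['T'][:3,3]);print('px',np.round(e[0]),'diam mm',np.array(e[1])*D/415,'at',o.round(1));return o
E
python3 - <<'E'
from h import *
snap('wrist','w2');z=load('w2');v=z['p'].max(2);W=cloud(z)
m=(v<60)&(W[...,2]>4)&(W[...,2]<20); top('w2',m,10)
E
```

```text
clock: 2.03
eef_pos: [642.8, 33.5, 131.4]
eef_rot: [-3.141, -0.003, 2.812]
wrist_force: [0.1, 0.2, 1.2]
finger_gap: 94.0
finger_force: 0.0
px [317. 232.] diam mm [23.02138006 24.72667628] at [644.2  28.8  10. ]
```

View pics/w2.png

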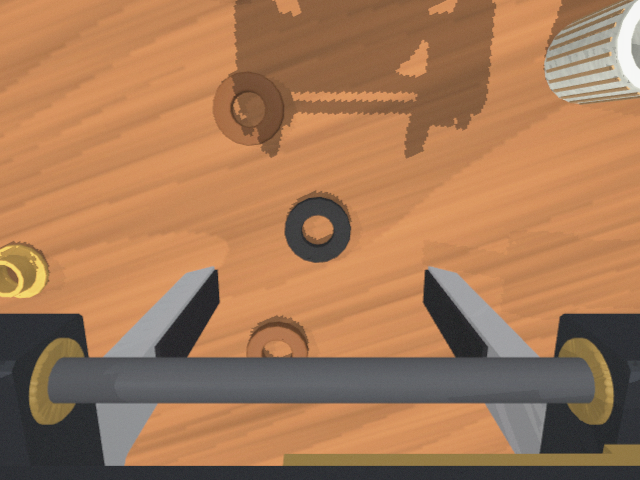

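Wrist view: the black ring is centred at (318,230), about 50 mm across, with brown rings at (248,108) and (278,348). Now I'll grasp it.

```bash
python3 -m handwheel '0 -.1 -.8 0 0;0 0 -.8 0 0;0 0 -.8 0 0;0 0 -.5 0 0;0 0 -.3 0 0;0 0 0 0 0;0 0 0 0 .6;0 0 0 0 .6;0 0 0 0 .6;0 0 0 0 .6;0 0 0 0 .6;0 0 0 0 .6' 12; python3 -m handwheel '0 0 0 0 .6;0 0 0 0 .6;0 0 .5 0 .6;0 0 .8 0 .6;0 0 .8 0 .6;0 0 .8 0 .6;0 0 .8 0 .6;0 0 0 0 .6;0 0 0 0 .6'
```

```text
clock: 3.08
eef_pos: [643.4, 28.8, 5.9]
eef_rot: [3.141, 0.001, 2.812]
wrist_force: [-1.0, -0.4, -0.1]
finger_gap: 57.5
finger_force: 0.0
clock: 3.83
eef_pos: [643.8, 28.9, 155.1]
eef_rot: [3.141, 0.003, 2.812]
wrist_force: [-1.1, -0.4, -2.1]
finger_gap: 49.8
finger_force: 12.0
```

```bash
python3 -m handwheel '-.5 .48 0 0 .6;-.5 .48 0 0 .6;-.5 .48 0 0 .6;-.5 .48 0 0 .6;-.5 .48 0 0 .6;-.5 .48 0 0 .6;-.5 .48 0 0 .6;-.5 .48 0 0 .6;-.5 .48 0 0 .6;-.5 .48 0 0 .6;-.5 .48 0 0 .6;-.46 .48 0 0 .6'; python3 -m handwheel '0 0 -.4 0 .6;0 0 0 0 .6;0 0 0 0 .6'
python3 - <<'E'
from h import *
s=read_state();print(s['eef_pos'],s['eef_rot']);snap('wrist','w3')
E
```

```text
clock: 4.83
eef_pos: [402.9, 259.6, 151.9]
eef_rot: [-3.14, -0.002, 2.812]
wrist_force: [0.0, -0.1, -0.3]
finger_gap: 49.9
finger_force: 12.0
clock: 5.08
eef_pos: [404.1, 258.8, 136.2]
eef_rot: [-3.139, -0.002, 2.812]
wrist_force: [-0.9, -1.1, 0.7]
finger_gap: 50.0
finger_force: 12.0
[404.10403298 258.84331023 136.16683867] [-3.13921138e+00 -2.09611288e-03  2.81215410e+00]
```

View pics/w3.png

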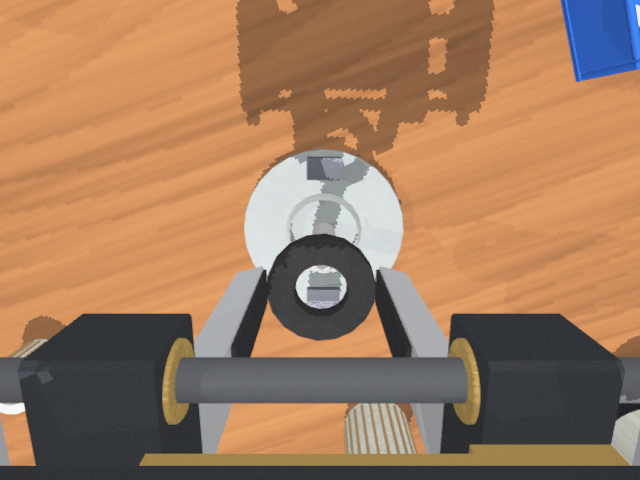

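Wrist view: the ring is held, centred at (322,287). The plate lies behind it at about u = 324, with hooks at (324,168) and (323,297).

```bash
python3 - <<'E'
from h import *
z=load('w3');W=cloud(z)
print('ring',ray(z,322,286.5,142.5),'hook far',ray(z,324,168,30),W[168,324],W[290,322])
hsv=cv2.cvtColor(z['p'],cv2.COLOR_RGB2HSV)
k=np.abs(W[...,2]-12)<6; k&=np.hypot(W[...,0]-405,W[...,1]-259)<63; k&=hsv[...,1]<60
Q=W[k][:,:2].astype(np.float32);h=cv2.convexHull(Q).reshape(-1,2);h=h[np.hypot(*(h-[405,259.5]).T)>56]
A=np.c_[2*h,np.ones(len(h))];s=np.linalg.lstsq(A,(h**2).sum(1),rcond=None)[0];print('plate',s[:2],np.sqrt(s[2]+s[:2]@s[:2]),len(h))
k=np.abs(W[...,2]-142)<8;k&=z['p'].max(2)<70;k&=np.hypot(W[...,0]-404,W[...,1]-259)<30
print('ring c',cv2.minEnclosingCircle(W[k][:,:2].astype(np.float32)))
E
```

```text
ring [401.65229832 259.20331237 142.5       ] hook far [361.45508967 274.45413512  30.        ] [361.40231659 274.46816456  30.66390996] [445.0089876  244.52676868  29.95801028]
plate [406.29524159 258.60995964] 59.40899210095947 58
ring c ((401.6484069824219, 258.645263671875), 26.828567504882812)
```

```bash
python3 -m handwheel '.08 .01 -.3 0 .6;0 0 -.5 0 .6;0 0 0 0 .6;0 0 0 0 .6'
python3 - <<'E'
from h import *
s=read_state();print(s['eef_pos'],s['eef_rot']);snap('wrist','w4')
z=load('w4');cv2.imwrite('pics/w4c.png',cv2.resize(z['p'][210:370,220:420,::-1],(750,600),interpolation=cv2.INTER_CUBIC))
E
```

```text
clock: 5.47
eef_pos: [408.0, 259.1, 105.3]
eef_rot: [-3.14, -0.001, 2.811]
wrist_force: [-0.5, -0.2, -0.1]
finger_gap: 49.9
finger_force: 12.0
[408.04688721 259.06524288 105.31340754] [-3.14028280e+00 -1.18014012e-03  2.81075886e+00]
```

View pics/w4c.png

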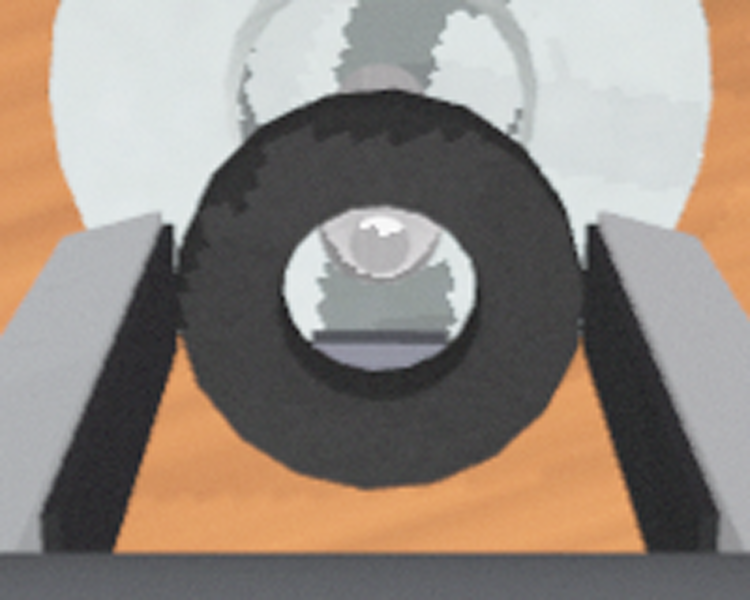

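The crop shows the ring's centre at full-frame (321.3,286.8) and the pipe tip seen through the hole at (321.3,273.5). They agree sideways.

```bash
python3 - <<'E'
from h import *
z=load('w4')
print('tip',ray(z,321.3,273.5,92),'ring',ray(z,321.3,286.8,111.8))
E
```

```text
tip [406.19049105 258.89275298  92.        ] ring [405.55182658 259.1053071  111.8       ]
```

```bash
python3 -m handwheel '.01 0 -.5 0 .6;0 0 -.5 0 .6;0 0 -.5 0 .6;0 0 -.3 0 .6;0 0 -.1 0 .6;0 0 -.05 0 .6;0 0 0 0 .6;0 0 0 0 .6'
```

```text
clock: 6.18
eef_pos: [408.9, 259.9, 28.5]
eef_rot: [3.141, 0.001, 2.812]
wrist_force: [-0.7, 0.3, 0.7]
finger_gap: 50.2
finger_force: 12.0
```

```bash
python3 -m handwheel '0 0 -.05 0 .6;0 0 -.04 0 .6;0 0 0 0 .6;0 0 0 0 .6'; python3 -m handwheel '0 0 0 0 .3;0 0 0 0 .3;0 0 0 0 .3;0 0 0 0 .1;0 0 0 0 .1;0 0 .5 0 0;0 0 .8 0 0;0 0 .8 0 0;0 0 .8 0 0;0 0 .8 0 0;0 0 0 0 0;0 0 0 0 0'
python3 - <<'E'
from h import *
snap('wrist','w5');z=load('w5');W=cloud(z)
k=(z['p'].max(2)<70)&(np.abs(W[...,2]-30)<10)&(np.hypot(W[...,0]-406,W[...,1]-259)<33)
print(k.sum(),cv2.minEnclosingCircle(W[k][:,:2].astype(np.float32)),np.percentile(W[k][:,2],[5,50,95]))
E
```

```text
clock: 6.52
eef_pos: [408.5, 259.9, 24.0]
eef_rot: [3.141, 0.0, 2.812]
wrist_force: [-0.0, 0.7, 1.1]
finger_gap: 50.3
finger_force: 12.0
clock: 7.52
eef_pos: [408.9, 259.9, 173.1]
eef_rot: [3.139, 0.002, 2.812]
wrist_force: [0.3, 0.1, -0.6]
finger_gap: 93.9
finger_force: 0.0
1800 ((404.0139465332031, 260.60528564453125), 24.400447845458984) [31.13931608 32.62040351 33.8321668 ]
```

Gasket top is at about 32.6 mm, so it's seated. On to the cartridge.

```bash
python3 -m handwheel '.1 -.8 0 0 0;.1 -.8 0 0 0;.1 -.8 0 0 0;.1 -.8 0 0 0;.1 -.8 0 0 0;.1 -.8 0 0 0;.1 -.8 0 0 0;.1 -.8 0 0 0;0 0 0 0 0;0 0 0 0 0'
python3 - <<'E'
from h import *
snap('wrist','w6');z=load('w6');W=cloud(z)
k=(W[...,2]>38)&(W[...,2]<52)&(np.hypot(W[...,0]-440,W[...,1]-2)<40)
print(read_state()['eef_pos'],k.sum(),cv2.minEnclosingCircle(W[k][:,:2].astype(np.float32)),np.median(W[k][:,2]))
n,_=cv2.connectedComponents(k.astype(np.uint8));v,u=np.nonzero(k);e=cv2.fitEllipse(cv2.convexHull(np.c_[u,v].astype(np.int32)));print(e,ray(z,*e[0],45))
E
```

```text
clock: 8.4
eef_pos: [439.8, 2.6, 170.4]
eef_rot: [-3.141, -0.002, 2.809]
wrist_force: [-0.3, 0.7, 0.3]
finger_gap: 94.2
finger_force: 0.0
[439.83866426   3.5817333  170.64116026] 1509 ((439.36651611328125, -1.149026870727539), 20.752716064453125) 45.417812502073275
((317.4248046875, 225.94473266601562), (52.90781784057617, 53.496055603027344), 87.85795593261719) [438.09748195  -0.55202375  45.        ]
```

```bash
python3 -m handwheel '0 -.1 -.8 0 0;0 0 -.8 0 0;0 0 -.8 0 0;0 0 -.8 0 0;0 0 -.5 0 0;0 0 -.3 0 0;0 0 0 0 .3;0 0 0 0 .7;0 0 0 0 .7;0 0 0 0 .7;0 0 0 0 .7;0 0 0 0 .7' 15; python3 -m handwheel '0 0 0 0 .7;0 0 0 0 .7;0 0 0 0 .7;0 0 0 0 .7'; python3 -m handwheel '0 0 .6 0 .7;0 0 .9 0 .7;0 0 .9 0 .7;0 0 .8 0 .7;-.1 .8 0 0 .7;-.1 .8 0 0 .7;-.1 .8 0 0 .7;-.1 .8 0 0 .7;-.1 .8 0 0 .7;-.1 .8 0 0 .7;-.1 .8 0 0 .7;-.1 .8 0 0 .7';python3 -m handwheel '0 .1 0 0 .7;0 0 0 0 .7;0 0 0 0 .7'
python3 - <<'E'
from h import *
snap('wrist','w7');z=load('w7');W=cloud(z);s=read_state()['eef_pos'];print(s)
cv2.imwrite('pics/w7c.png',cv2.resize(z['p'][150:390,160:480,::-1],(800,600),interpolation=cv2.INTER_CUBIC))
E
```

```text
clock: 9.45
eef_pos: [440.7, -0.3, 12.5]
eef_rot: [3.141, 0.001, 2.812]
wrist_force: [-0.1, -0.1, -0.8]
finger_gap: 57.4
finger_force: 0.0
clock: 9.78
eef_pos: [440.4, -0.3, 12.0]
eef_rot: [3.142, 0.0, 2.812]
wrist_force: [-0.8, 0.2, 3.8]
finger_gap: 39.5
finger_force: 15.0
clock: 10.78
eef_pos: [407.8, 257.2, 139.8]
eef_rot: [-3.141, -0.0, 2.812]
wrist_force: [1.1, -0.2, -0.2]
finger_gap: 39.2
finger_force: 15.0
clock: 11.03
eef_pos: [408.2, 259.2, 139.6]
eef_rot: [-3.141, -0.0, 2.812]
wrist_force: [0.7, -0.9, -0.4]
finger_gap: 39.9
finger_force: 15.0
[408.44274457 258.77506942 139.68910553]
```

View pics/w7c.png

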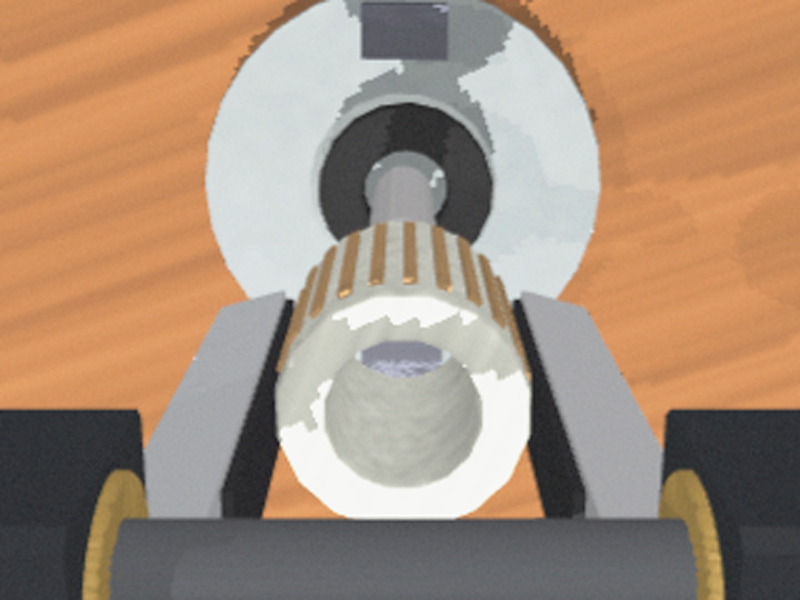

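The cartridge is held upright, with its top centred at full-frame (321.3,314). The gasket is seated concentric with the pipe.

```bash
python3 - <<'E'
from h import *
z=load('w7');W=cloud(z)
for v in(312.8,315): print('cart',ray(z,321.3,v,173))
print('far hook',ray(z,160+404/2.5,150+32/2.5,30))
k=(W[...,2]>165)&(W[...,2]<182)&(np.hypot(W[...,0]-406,W[...,1]-259)<24)&(z['p'].min(2)>110)
print(k.sum(),cv2.minEnclosingCircle(W[k][:,:2].astype(np.float32)),np.median(W[k][:,2]))
E
```

```text
cart [405.87048326 259.1699992  173.        ]
cart [406.72871342 258.87723598 173.        ]
far hook [362.1791487  274.43619974  30.        ]
5916 ((403.6892395019531, 259.7980041503906), 23.28512191772461) 172.9192053012297
```

```bash
python3 -m handwheel '0 0 -.6 0 .7;0 0 -.6 0 .7;0 0 -.5 0 .7;0 0 -.4 0 .7;0 0 -.2 0 .7;0 0 0 0 .7;0 0 0 0 .7'
```

```text
clock: 11.67
eef_pos: [408.8, 259.2, 48.3]
eef_rot: [3.142, 0.0, 2.811]
wrist_force: [0.6, -0.1, -0.9]
finger_gap: 39.7
finger_force: 15.0
```

```bash
python3 -m handwheel '0 0 -.06 0 .7;0 0 -.05 0 .7;0 0 0 0 .7;0 0 0 0 .7'; python3 -m handwheel '0 0 0 0 .4;0 0 0 0 .3;0 0 0 0 .1;0 0 0 0 0;0 0 0 0 0;0 0 .5 0 0;0 0 .8 0 0;0 0 .8 0 0;0 0 .8 0 0;0 0 .8 0 0;0 0 0 0 0;0 0 0 0 0'
python3 - <<'E'
from h import *
snap('wrist','w8');z=load('w8');W=cloud(z)
k=(np.abs(W[...,2]-78)<8)&(np.hypot(W[...,0]-406,W[...,1]-259)<33)&(z['p'].min(2)>130)
print(k.sum(),cv2.minEnclosingCircle(W[k][:,:2].astype(np.float32)),np.percentile(W[k][:,2],[5,50,95]))
E
```

```text
clock: 12.0
eef_pos: [408.8, 259.8, 44.0]
eef_rot: [3.141, 0.001, 2.812]
wrist_force: [0.6, -1.2, 2.6]
finger_gap: 39.5
finger_force: 15.0
clock: 13.0
eef_pos: [408.8, 260.0, 192.7]
eef_rot: [3.139, 0.002, 2.812]
wrist_force: [-1.1, 0.2, -0.6]
finger_gap: 94.2
finger_force: 0.0
1811 ((407.68011474609375, 258.8582458496094), 20.513843536376953) [72.93243003 77.54297361 84.78998443]
```

```bash
python3 -m handwheel '.34 -.8 0 0 0;.34 -.8 0 0 0;.34 -.8 0 0 0;.34 -.8 0 0 0;.34 -.8 0 0 0;.34 -.8 0 0 0;.34 -.8 0 0 0;.34 -.8 0 0 0;.34 -.8 0 0 0;.34 -.8 0 0 0;.34 -.8 0 0 0;.34 -.8 0 0 0'; python3 -m handwheel '.36 -.8 -.3 0 0;.36 -.8 -.5 0 0;0 -.3 -.6 0 0;0 0 0 0 0;0 0 0 0 0'
python3 - <<'E'
from h import *
snap('wrist','w9');z=load('w9');W=cloud(z);print(read_state()['eef_pos'])
k=(W[...,2]>15)&(W[...,2]<28)&(np.hypot(W[...,0]-601,W[...,1]+202)<35)
print(k.sum(),cv2.minEnclosingCircle(W[k][:,:2].astype(np.float32)),np.median(W[k][:,2]))
v,u=np.nonzero(k);e=cv2.fitEllipse(cv2.convexHull(np.c_[u,v].astype(np.int32)));print(e,ray(z,*e[0],20))
cv2.imwrite('pics/w9c.png',cv2.resize(z['p'][150:390,160:480,::-1],(800,600),interpolation=cv2.INTER_CUBIC))
E
```

```text
clock: 14.05
eef_pos: [571.4, -125.9, 189.4]
eef_rot: [-3.141, -0.003, 2.812]
wrist_force: [-0.6, 0.6, 0.7]
finger_gap: 93.9
finger_force: 0.0
clock: 14.47
eef_pos: [599.2, -200.1, 132.8]
eef_rot: [3.141, -0.005, 2.811]
wrist_force: [0.5, 0.2, -0.3]
finger_gap: 93.8
finger_force: 0.0
[ 599.99947899 -199.64592798  134.79746189]
663 ((600.015869140625, -202.5048065185547), 14.916033744812012) 20.428015202327515
((319.2178955078125, 232.39964294433594), (40.29997253417969, 40.691375732421875), 167.90084838867188) [ 599.54849453 -202.43400757   20.        ]
```

View pics/w9c.png

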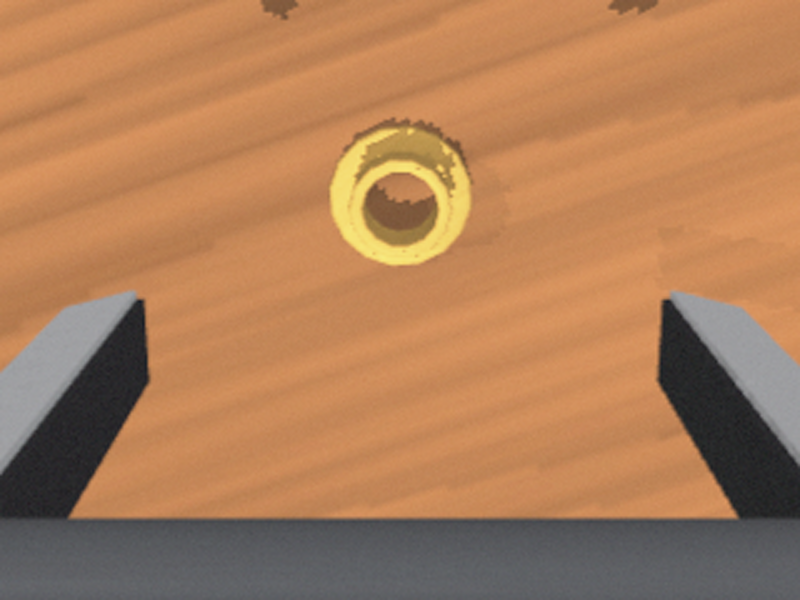

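The collar stands neck up at crop (402,200), measured at (599.8,-202.5).

```bash
python3 -m handwheel '.03 -.06 -.8 0 0;0 0 -.8 0 0;0 0 -.8 0 0;0 0 -.5 0 0;0 0 -.25 0 0;0 0 0 0 .3;0 0 0 0 .8;0 0 0 0 .8;0 0 0 0 .8;0 0 0 0 .8;0 0 0 0 .8;0 0 0 0 .8' 20; python3 -m handwheel '0 0 0 0 .8;0 0 0 0 .8;0 0 0 0 .8;0 0 0 0 .8;0 0 0 0 .8'
```

```text
clock: 15.52
eef_pos: [601.7, -202.8, 9.9]
eef_rot: [-3.142, 0.001, 2.812]
wrist_force: [-0.4, -0.2, -0.4]
finger_gap: 51.0
finger_force: 0.0
clock: 15.93
eef_pos: [601.5, -202.7, 9.4]
eef_rot: [3.142, -0.0, 2.812]
wrist_force: [0.9, 0.4, 0.1]
finger_gap: 28.8
finger_force: 20.0
```

```bash
python3 -m handwheel '0 0 .6 0 .8;0 0 .8 0 .8;0 0 .8 0 .8;0 0 .8 0 .8;0 0 .5 0 .8;-.34 .8 0 0 .8;-.34 .8 0 0 .8;-.34 .8 0 0 .8;-.34 .8 0 0 .8;-.34 .8 0 0 .8;-.34 .8 0 0 .8;-.34 .8 0 0 .8'; python3 -m handwheel '-.34 .8 0 0 .8;-.34 .8 0 0 .8;-.34 .8 0 0 .8;-.34 .8 0 0 .8;-.34 .8 0 0 .8;-.34 .8 0 0 .8;-.34 .8 0 0 .8;-.34 .35 -.1 0 .8;0 0 -.4 0 .8;0 0 0 0 .8;0 0 0 0 .8'
python3 - <<'E'
from h import *
snap('wrist','w10');z=load('w10');W=cloud(z);s=read_state()['eef_pos'];print(s)
cv2.imwrite('pics/w10c.png',cv2.resize(z['p'][180:360,200:440,::-1],(800,600),interpolation=cv2.INTER_CUBIC))
E
```

```text
clock: 16.93
eef_pos: [505.4, 22.6, 149.4]
eef_rot: [3.142, 0.0, 2.812]
wrist_force: [-0.4, -0.5, -1.2]
finger_gap: 29.0
finger_force: 20.0
clock: 17.85
eef_pos: [397.3, 259.1, 129.2]
eef_rot: [-3.141, -0.001, 2.812]
wrist_force: [1.2, -1.3, -0.8]
finger_gap: 28.7
finger_force: 20.0
[397.82110037 259.00982906 129.79765046]
```

View pics/w10c.png

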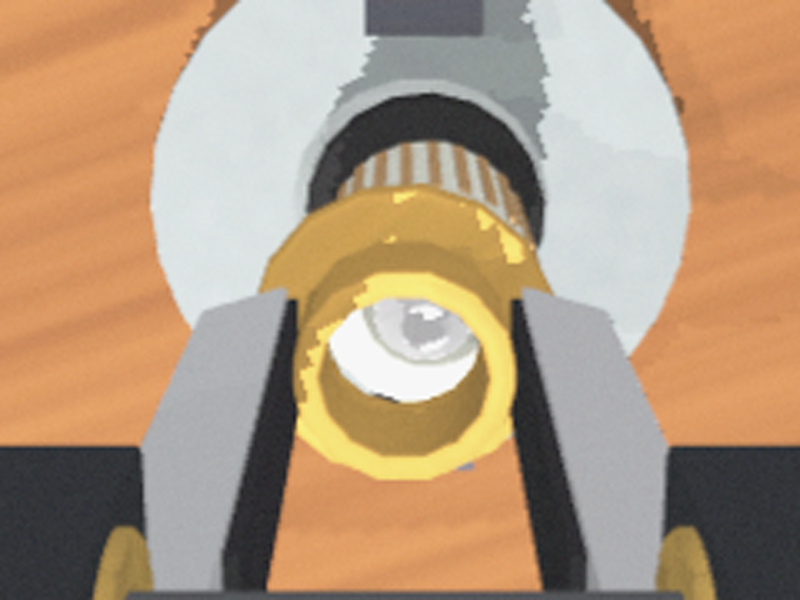

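The collar is held, its top centred at crop (407,376). The pipe tip shows through the bore at about crop (424,326), so it's off-centre.

```bash
python3 - <<'E'
from h import *
z=load('w10')
t=ray(z,200+424/3.3333,180+326/3.3333,92);c=ray(z,200+407/3.3333,180+376/3.3333,140.4);print(t,c,(t-c)/40)
E
```

```text
[406.79111195 258.49854334  92.        ] [395.84150857 259.12724352 140.4       ] [ 0.27374008 -0.0157175  -1.21      ]
```

```bash
python3 -m handwheel '.27 -.015 -.2 0 .8;0 0 -.3 0 .8;0 0 0 0 .8;0 0 0 0 .8'
python3 - <<'E'
from h import *
snap('wrist','w11');z=load('w11');W=cloud(z);s=read_state()['eef_pos'];print(s)
cv2.imwrite('pics/w11c.png',cv2.resize(z['p'][225:345,240:400,::-1],(800,600),interpolation=cv2.INTER_CUBIC))
E
```

```text
clock: 18.23
eef_pos: [408.6, 258.2, 109.8]
eef_rot: [-3.141, -0.0, 2.811]
wrist_force: [0.1, 0.1, -1.1]
finger_gap: 29.1
finger_force: 20.0
[408.74808153 258.44081959 110.21429212]
```

View pics/w11c.png

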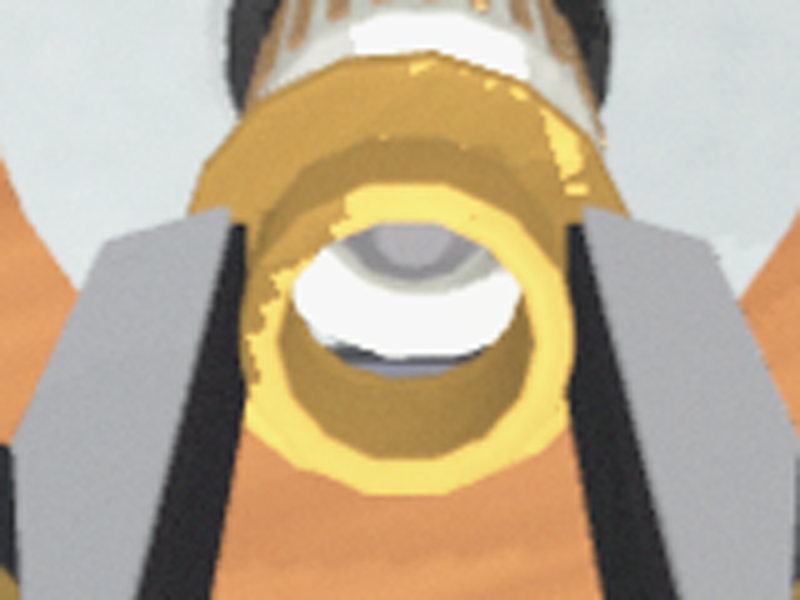

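The tip disc's lower edge is at crop (417,263), putting its centre at about (417,222). The collar top is centred at crop (409,339).

```bash
python3 - <<'E'
from h import *
z=load('w11')
c=ray(z,240+409/5,225+339/5,120.8);print(c)
for v in(222,235):
    t=ray(z,240+417/5,225+v/5,92);print(t,(t-c)/40)
print(ray(z,240+417/5,225+263/5,92))
E
```

```text
[407.18212566 258.08644642 120.8       ]
[406.57835533 259.21495688  92.        ] [-0.01509426  0.02821276 -0.72      ]
[407.87684934 258.77136414  92.        ] [ 0.01736809  0.01712294 -0.72      ]
[410.68747618 257.81119537  92.        ]
```

```bash
python3 -m handwheel '0 .02 -.2 0 .8;0 0 -.2 0 .8;0 0 -.1 0 .8;0 0 0 0 .8;0 0 0 0 .8'; python3 -m handwheel '0 0 -.07 0 .8;0 0 -.05 0 .8;0 0 0 0 .8;0 0 0 0 .8'
```

```text
clock: 18.7
eef_pos: [408.2, 259.4, 89.2]
eef_rot: [-3.141, -0.0, 2.812]
wrist_force: [0.4, -0.3, -0.9]
finger_gap: 29.1
finger_force: 20.0
clock: 19.03
eef_pos: [409.1, 259.9, 85.9]
eef_rot: [3.14, 0.002, 2.812]
wrist_force: [-2.4, -1.0, 12.7]
finger_gap: 29.0
finger_force: 20.0
```

Contact at the expected height. Release, retract and check.

```bash
python3 -m handwheel '0 0 0 0 .6;0 0 0 0 .5;0 0 0 0 .3;0 0 0 0 .1;0 0 0 0 0;0 0 .5 0 0;0 0 .8 0 0;0 0 .8 0 0;0 0 .8 0 0;0 0 .5 0 0;0 0 0 0 0;0 0 0 0 0'
python3 - <<'E'
from h import *
snap('wrist','w12');z=load('w12');W=cloud(z);print(read_state()['eef_pos'])
hsv=cv2.cvtColor(z['p'],cv2.COLOR_RGB2HSV)
b=(hsv[...,0]>15)&(hsv[...,0]<40)&(hsv[...,1]>80)&(np.hypot(W[...,0]-406,W[...,1]-259)<35)
for lo,hi in((92,105),(76,88)):
    k=b&(W[...,2]>lo)&(W[...,2]<hi);print(k.sum(),cv2.minEnclosingCircle(W[k][:,:2].astype(np.float32)),np.percentile(W[k][:,2],[5,50,95]))
E
```

```text
clock: 20.03
eef_pos: [408.6, 259.6, 221.1]
eef_rot: [3.14, 0.001, 2.812]
wrist_force: [0.0, -0.8, -1.0]
finger_gap: 94.1
finger_force: 0.0
[408.15935417 259.38666928 219.97108054]
611 ((406.852294921875, 259.0317077636719), 14.78203010559082) [93.68991178 97.45718441 98.60065839]
1142 ((407.09930419921875, 259.03424072265625), 21.957218170166016) [81.07649222 82.63405926 84.57513848]
```

The collar is seated: top at 97.5, flange top at 82.6, centred. Now the shell.

```bash
python3 -m handwheel '0 -.9 0 .3 0;0 -.9 0 .5 0;0 -.9 0 .5 0;0 -.9 0 .5 0;0 -.9 0 .5 0;0 -.9 0 .5 0;0 -.9 0 .5 0;0 -.9 0 .5 0;0 -.9 0 .5 0;0 -.9 0 .5 0;0 -.9 0 .4 0;0 -.9 0 0 0'; python3 -m handwheel '0 -.9 0 0 0;.1 -.9 0 0 0;0 -.9 0 0 0;0 -.2 0 0 0;0 0 0 0 0;0 0 0 0 0'
python3 - <<'E'
from h import *
snap('wrist','w13');z=load('w13');W=cloud(z);s=read_state();print(s['eef_pos'],np.degrees(s['eef_rot']),s['joints'])
k=(W[...,2]>113)&(W[...,2]<126)&(np.hypot(W[...,0]-412,W[...,1]+290)<42)
print(k.sum(),cv2.minAreaRect(W[k][:,:2].astype(np.float32)),np.median(W[k][:,2]))
v,u=np.nonzero(k); r=cv2.minAreaRect(np.c_[u,v].astype(np.int32)); print(r,ray(z,*r[0],120)); b=cv2.boxPoints(r); print([ray(z,*q,120)[:2].round(1) for q in b])
k=(W[...,2]>86)&(W[...,2]<100)&(np.hypot(W[...,0]-412,W[...,1]+290)<42)
print(k.sum(),cv2.minEnclosingCircle(W[k][:,:2].astype(np.float32)))
E
```

```text
clock: 21.08
eef_pos: [407.5, -174.1, 219.2]
eef_rot: [3.14, -0.002, -3.015]
wrist_force: [0.5, -0.3, -0.8]
finger_gap: 93.8
finger_force: 0.0
clock: 21.58
eef_pos: [412.0, -287.8, 219.4]
eef_rot: [3.14, -0.002, -3.018]
wrist_force: [-0.6, 0.1, -0.2]
finger_gap: 93.7
finger_force: 0.0
[ 412.23680796 -287.38061827  219.86296424] [ 1.79928209e+02 -5.24897803e-02 -1.72872553e+02] [-6.81802654e-01  1.83102304e-01  1.63172457e+00  2.12460794e-04
  1.32830419e+00 -2.37704700e+00]
1615 ((411.9194030761719, -291.86700439453125), (49.64921951293945, 16.021520614624023), 9.369023323059082) 120.58421052351468
((315.4840087890625, 233.07611083984375), (70.59126281738281, 23.28531265258789), 87.83892822265625) [ 410.90649672 -292.09539343  120.        ]
[array([ 387.8, -303.8]), array([ 385.3, -288.2]), array([ 434.9, -280. ]), array([ 437.6, -296.2])]
4868 ((412.1865234375, -291.8673095703125), 35.0550422668457)
```

View pics/w13.png

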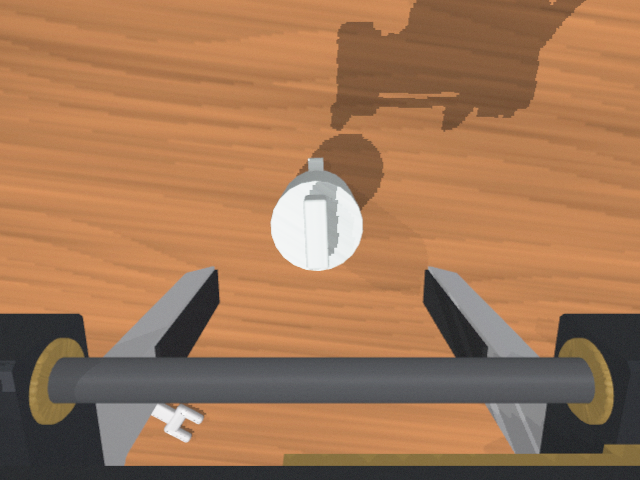

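Wrist view: the shell's bar runs through about (315,233) at a yaw of about 9.4°. The visible lug is at (316,163), in line with the bar. The shell's centre is (412,-291.9).

```bash
python3 -m handwheel '.04 -.11 -.8 .45 0;0 0 -.8 0 0;0 0 -.8 0 0;0 0 -.4 0 0;0 0 -.25 0 0;0 0 0 0 .5;0 0 0 0 .95;0 0 0 0 .95;0 0 0 0 .95;0 0 0 0 .95;0 0 0 0 .95;0 0 0 0 .95' 45; python3 -m handwheel '0 0 0 0 .95;0 0 0 0 .95;0 0 0 0 .95;0 0 0 0 .95;0 0 0 0 .95;0 0 0 0 .95;0 0 0 0 .95;0 0 0 0 .95'
```

```text
clock: 22.63
eef_pos: [414.0, -293.0, 99.0]
eef_rot: [-3.141, 0.0, -2.978]
wrist_force: [-0.6, 0.6, -0.2]
finger_gap: 51.2
finger_force: 0.0
clock: 23.3
eef_pos: [413.8, -292.8, 98.4]
eef_rot: [3.141, -0.0, -2.978]
wrist_force: [0.8, -0.6, -2.2]
finger_gap: 15.7
finger_force: 44.9
```

```bash
python3 -m handwheel '0 0 .3 0 .95;0 0 .6 0 .95;0 0 .8 0 .95;0 0 .8 0 .95;0 0 .5 0 .95;0 .7 0 0 .95;0 .8 0 0 .95;0 .8 0 0 .95;0 .8 0 0 .95;0 .8 0 .5 .95;0 .8 0 .8 .95;0 .8 0 .8 .95'; python3 -m handwheel '0 .8 0 .8 .95;0 .8 0 .8 .95;0 .8 0 .8 .95;0 .8 0 .8 .95;0 .8 0 0 .95;0 .8 0 0 .95;0 .8 0 0 .95;0 .8 0 0 .95;0 .8 0 0 .95;0 .8 0 0 .95;0 .3 0 0 .95;0 0 0 0 .95'; python3 - <<'E'
from h import *
s=read_state();print(s['eef_pos'],np.degrees(s['eef_rot']),s['joints'])
E
```

```text
clock: 24.3
eef_pos: [413.6, -71.5, 218.6]
eef_rot: [-3.142, 0.0, -2.792]
wrist_force: [0.8, -0.0, -3.6]
finger_gap: 15.5
finger_force: 44.9
clock: 25.3
eef_pos: [413.5, 261.0, 218.2]
eef_rot: [3.141, -0.001, -2.513]
wrist_force: [-0.2, -0.2, -2.4]
finger_gap: 15.1
finger_force: 44.9
[413.50916175 261.0495661  218.17275875] [ 1.79980059e+02 -3.84753793e-02 -1.43987504e+02] [ 4.88065666e-01  1.53396450e-01  1.67039932e+00  2.58783067e-04
  1.31851053e+00 -1.71133187e+00]
```

```bash
python3 - <<'E'
from h import *
snap('wrist','w14');z=load('w14');W=cloud(z);p=z['p']
hsv=cv2.cvtColor(p,cv2.COLOR_RGB2HSV)
def circ(Q,r):
    Q=Q[:,:2];h=cv2.convexHull(Q.astype(np.float32)).reshape(-1,2).astype(float);print(len(h),'encl',cv2.minEnclosingCircle(h.astype(np.float32)))
    from scipy.optimize import least_squares
    f=least_squares(lambda c:np.hypot(h[:,0]-c[0],h[:,1]-c[1])-r,h.mean(0),loss='soft_l1',f_scale=.7);print(f.x,np.abs(f.fun).mean(), np.hypot(*(h-f.x).T).round())
D=np.hypot(W[...,0]-409,W[...,1]-259)
circ(W[(np.abs(W[...,2]-213)<6)&(D<45)&(hsv[...,1]<60)],35)
circ(W[(np.abs(W[...,2]-12)<5)&(D<66)&(hsv[...,1]<60)],60)
cv2.imwrite('pics/w14c.png',p[...,::-1])
E
```

```text
57 encl ((411.83404541015625, 259.80230712890625), 34.87986755371094)
[412.16516374 259.97548447] 0.2721132406323918 [34. 35. 35. 35. 34. 34. 34. 34. 34. 35. 35. 35. 35. 35. 35. 35. 35. 35.
 35. 35. 35. 35. 35. 35. 35. 35. 35. 35. 35. 35. 35. 35. 35. 35. 35. 35.
 35. 35. 35. 35. 35. 35. 35. 35. 35. 35. 35. 35. 34. 34. 34. 34. 34. 34.
 34. 35. 34.]
39 encl ((406.90478515625, 258.4985656738281), 59.92091751098633)
[407.15754905 258.70133239] 0.27693811045892897 [60. 59. 59. 59. 60. 59. 60. 60. 60. 60. 60. 60. 60. 60. 60. 60. 60. 60.
 60. 60. 60. 60. 60. 60. 60. 60. 60. 60. 60. 60. 60. 60. 60. 60. 60. 60.
 60. 59. 59.]
```

View pics/w14c.png

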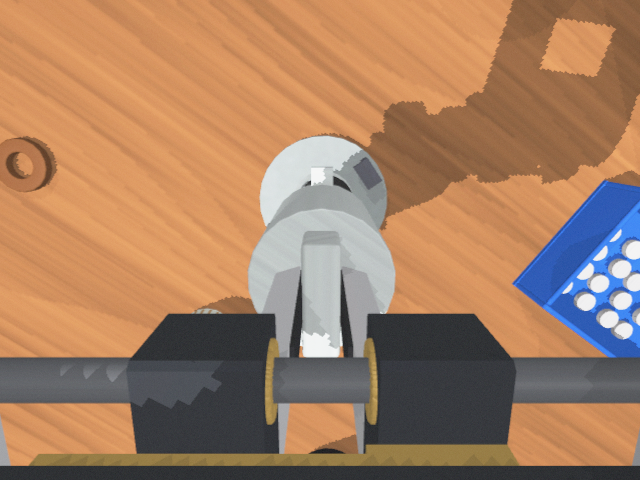

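The shell is held, with its near lug at (320,175) about 55° off the hook at (370,173). I'll centre it and lower.

```bash
python3 -m handwheel '-.13 -.03 -.2 0 .95;0 0 -.5 0 .95;0 0 -.5 0 .95;0 0 -.5 0 .95;0 0 -.4 0 .95;0 0 -.25 0 .95;0 0 0 0 .95;0 0 0 0 .95'; python3 -m handwheel '0 0 -.08 0 .95;0 0 -.08 0 .95;0 0 -.05 0 .95;0 0 0 0 .95;0 0 0 0 .95'
```

```text
clock: 26.02
eef_pos: [408.8, 257.2, 124.9]
eef_rot: [-3.142, -0.0, -2.517]
wrist_force: [-0.1, 0.6, -2.3]
finger_gap: 15.6
finger_force: 44.9
clock: 26.43
eef_pos: [408.8, 257.9, 116.3]
eef_rot: [-3.142, 0.0, -2.516]
wrist_force: [0.2, 1.4, -2.2]
finger_gap: 15.3
finger_force: 44.9
```

```bash
python3 -m handwheel '0 0 -.06 0 .95;0 0 -.05 0 .95;0 0 0 0 .95;0 0 0 0 .95;0 0 0 0 .95'; python3 -m handwheel '0 0 -.03 0 .95;0 0 -.02 0 .95;0 0 0 0 .95;0 0 0 0 .95'
```

```text
clock: 26.85
eef_pos: [408.8, 257.9, 111.8]
eef_rot: [3.142, -0.0, -2.516]
wrist_force: [-0.2, -0.5, -2.1]
finger_gap: 15.9
finger_force: 44.9
clock: 27.18
eef_pos: [409.0, 258.0, 110.2]
eef_rot: [3.142, 0.001, -2.516]
wrist_force: [-2.0, 0.2, 3.1]
finger_gap: 15.8
finger_force: 45.0
```

```bash
python3 -m handwheel '0 0 0 -.5 .95;0 0 0 -.8 .95;0 0 0 -.8 .95;0 0 0 -.8 .95;0 0 0 -.8 .95;0 0 0 -.3 .95;0 0 0 0 .95;0 0 0 0 .95'; python3 -c "
from h import *
s=read_state();print(np.degrees(s['eef_rot']),s['moment'])"
```

```text
clock: 27.85
eef_pos: [409.1, 257.9, 110.2]
eef_rot: [-3.142, 0.001, -2.864]
wrist_force: [1.4, -0.9, 3.2]
finger_gap: 15.9
finger_force: 45.0
[-1.79995830e+02  5.68748692e-02 -1.64080186e+02] [-0.37266631 -0.40077824 -0.00545776]
```

```bash
python3 -m handwheel '0 0 0 -.5 .95;0 0 0 -.8 .95;0 0 0 -.8 .95;0 0 0 -.8 .95;0 0 0 -.8 .95;0 0 0 -.8 .95;0 0 0 -.8 .95;0 0 0 -.8 .95;0 0 0 -.6 .95;0 0 0 -.3 .95;0 0 0 0 .95;0 0 0 0 .95'; python3 - <<'E'
from h import *
s=read_state();print(np.degrees(s['eef_rot']),s['moment'])
snap('scene','s2');z=load('s2');cv2.imwrite('pics/s2c.png',cv2.resize(z['p'][190:310,380:540,::-1],(800,600),interpolation=cv2.INTER_CUBIC))
E
```

```text
clock: 28.85
eef_pos: [409.0, 257.8, 110.1]
eef_rot: [3.142, 0.001, 2.809]
wrist_force: [0.8, -2.3, 5.5]
finger_gap: 15.7
finger_force: 45.0
[1.79995845e+02 2.88492121e-02 1.60961244e+02] [-0.81897255 -0.03451874  0.01265351]
```

```bash
python3 -m handwheel '0 0 0 0 .85;0 0 0 0 .7;0 0 0 0 .5;0 0 0 0 .3;0 0 0 0 .2;0 0 .3 0 .1;0 0 .6 0 0;0 0 .8 0 0;0 0 .8 0 0;0 0 .5 0 0;0 0 0 0 0;0 0 0 0 0'; python3 - <<'E'
from h import *
snap('wrist','w15');z=load('w15');W=cloud(z);p=z['p'];s=read_state();print(s['eef_pos'],np.degrees(s['eef_rot']))
D=np.hypot(W[...,0]-407,W[...,1]-259)
k=(W[...,2]>124)&(W[...,2]<140)&(D<40);r=cv2.minAreaRect(W[k][:,:2].astype(np.float32));print('bar',r,np.median(W[k][:,2]))
k=(W[...,2]>100)&(W[...,2]<112)&(D<40);Q=W[k];print('cup',cv2.minEnclosingCircle(Q[:,:2].astype(np.float32)),np.percentile(Q[:,2],[5,50,95]))
A=np.c_[Q[:,:2]-Q[:,:2].mean(0),np.ones(len(Q))];print('tilt deg',np.degrees(np.linalg.lstsq(A,Q[:,2],rcond=None)[0][:2]))
k=(W[...,2]>24)&(W[...,2]<36)&(D>38)&(D<62);print('hook',W[k].mean(0),k.sum())
E
```

```text
clock: 29.9
eef_pos: [408.9, 258.0, 230.3]
eef_rot: [3.14, 0.001, 2.808]
wrist_force: [0.3, 0.2, -0.9]
finger_gap: 85.2
finger_force: 0.0
[408.55073245 257.78478275 229.17066172] [-1.79975544e+02 -2.66121041e-02  1.60864611e+02]
bar ((407.2688293457031, 256.9916687011719), (15.5100679397583, 49.89019012451172), 71.18536376953125) 132.5436018967207
cup ((407.5685119628906, 257.2713928222656), 34.97333526611328) [105.46581079 106.67837364 107.8520021 ]
tilt deg [ 0.14567201 -0.02355016]
hook [361.87250407 273.81534507  30.72288152] 458
```

View pics/w15.png

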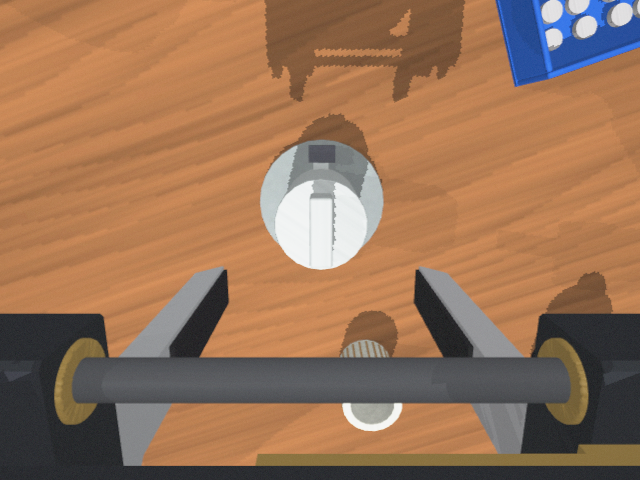

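Wrist view: the bar at (321,230) lines up with the hook at (322,153), and the lug runs in under it. The cup top reads 106.7 against 106 expected, the tilt is about 0.15°, and the bar's yaw is −18.8° against the head's −19.1°. The gripper is clear and nothing is being touched.

```bash
python3 -c "
from cell import sign_off
print(sign_off())"
```

```text
the job is handed in; nothing more can be done
None
```

The oil filter is built up on the head in the order asked, the shell is seated flat with its lugs twisted under the hooks and let go, and the job was handed in at about 30 s.

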